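Toast a slice in the toaster whose catch has gone

TASK

Take the slice of bread that leans in the wooden bread tray, stand it upright on edge in one of the toaster's two slots (either will do) and let go, so that it rests on the raised rack. The toaster's catch is worn out and its spring pushes the lever up again, so then press the lever at the toaster's end fully down, taking the slice down inside, keep it there for three seconds without a break and finish while still holding it fully down. Do not knock the mug, the jar or the red tea box about.

Things in the scene. Friction and masses are not known exactly. Their poses are not given: they have to be found in the camera images.
- bread_slice: stiff slice of tin-loaf bread: 15 mm thick (its x), 105 mm wide (its y; 94 mm low down), 115 mm tall (its z; domed crust, full height over the middle 45 mm), 45 g. Origin: middle of its flat bottom edge. It starts leaning about 35 degrees from vertical, bottom edge in the tray, its upper 42 mm free beyond the tray's far (+x) long wall, to be pinched across its thickness there by a tilted gripper
- slice_center (a point): centre of the slice, 57.5 mm above its bottom edge
- bread_tray: loose narrow open wooden tray, 66 mm (its x) by 150 mm (its y) by 65 mm tall, walls 6 mm; origin: centre of its underside. It may stand to the right or to the left of the toaster
- toaster: two-slot toaster, steel sides and black ends, fixed, 158 mm (its x) by 272 mm (its y) without the lever, which is at its -y end; top 190 mm high. Origin: centre of its underside. Both slots, 28 mm by 140 mm, run along its y; one rack serves both, its top 115 mm above the worktop when up (a slice then sticks out 40 mm), 65 mm when fully down (the slice is then 10 mm below the mouth)
- front_slot (a point): centre of the mouth of the slot on the toaster's -x side, at the top face (x = -26 mm, z = 190 mm in the toaster's frame)
- back_slot (a point): centre of the mouth of the slot on the toaster's +x side (x = +26 mm)
- lever_top (a point): middle of the upper face of the black lever knob, which moves straight up and down with the rack: 46 mm (toaster's x) by 26 mm (toaster's y) by 16 mm tall, its middle 36 mm out from the toaster's end face on a thin stem. This point is 168 mm above the worktop when up, 118 mm when fully down; press from above
- lever (a joint): travel of lever and rack in m: 0 up, 0.050 fully down against a firm stop. A spring pushes it up: pressing takes about 2.5 N at the top, rising evenly to 6.5 N at the bottom; nothing latches
- mug: cream and beige mug, 78 mm wide and 100 mm tall, near the right front; leave it alone
- jar: glass jar with a grey lid, 71 mm wide and 110 mm tall, at the back; leave it alone
- tea_box: red carton of tea, 70 x 79 x 153 mm tall, at the back; leave it alone
Things that resemble listed ones, but are neither listed nor needed, are in the scene too. There is more than one size of the bread_slice; the one meant has the size given above.

How it is judged:
On the way, in this order (a step that is already met when the one before it is completed fails the run):
1. the slice stands upright in a slot on the raised rack, let go, with the lever still up (x of slice_center in the frame of toaster between -0.05 and 0.05 m and y of slice_center in the frame of toaster between -0.03 and 0.03 m and angle between bread_slice's own x axis and vertical between 1.3 and 1.84 rad and contact force between the fingers and bread_slice below 0.1 N and z of slice_center in the frame of toaster between 0.155 and 0.19 m and value of joint lever below 0.012 m), for 0.2 s.
2. the robot holds the lever fully down for three seconds with the slice down inside the toaster (x of slice_center in the frame of toaster between -0.05 and 0.05 m and y of slice_center in the frame of toaster between -0.03 and 0.03 m and angle between bread_slice's own x axis and vertical between 1.3 and 1.84 rad and contact force between the fingers and bread_slice below 0.1 N and z of slice_center in the frame of toaster below 0.135 m and value of joint lever above 0.045 m and contact force between any of the fingers, the arm and lever above 1 N), for 3 s.
At the end, for the whole second after the job is handed in: The robot is still pressing the lever (more than 1 N) within 5 mm of its full travel; the slice stands on edge in one slot (within 15 degrees of upright), untouched by the fingers, carried down so that its centre is less than 135 mm above the toaster's underside (all of step 2); the arm keeps its last pose, push and grip.
It fails at once if the mug is shoved more than 3 cm or tipped over (distance of mug from where it was at the start of the episode above 0.03 m or angle between mug's own z axis and vertical above 0.3 rad).
It fails at once if the jar is shoved more than 3 cm or tipped over (distance of jar from where it was at the start of the episode above 0.03 m or angle between jar's own z axis and vertical above 0.3 rad).
It fails at once if the tea box is shoved more than 3 cm or tipped over (distance of tea_box from where it was at the start of the episode above 0.03 m or angle between tea_box's own z axis and vertical above 0.3 rad).
It also fails if it takes over 64 s, if anything falls off the work surface, if the arm or the gripper's body presses on something with over 40 N, if the wrist force passes 120 N, or if a joint passes its speed limit or range.

ROBOT

A 6-joint arm with a two-finger parallel gripper is mounted at the origin on a cart in front of the work surface, level with it; the furniture and walls round the work are solid. World frame = base frame: x ahead of the robot, y to its left, z up, the work surface at z = 0. Lengths are in m, angles in rad, forces in N, time in s.
With the tool pointing down it reaches from about 0.375 to 0.9 m from the base axis. Payload 3.1 kg.
Tool frame: the origin (TCP) lies between the finger pads; the fingertips stand manip.finger_overhang ahead of it and the grasp point (between the pads) lies 5 mm behind it (manip.finger_overhang is the distance from the TCP to the fingertips, in m); z points along the fingers, y is the line along which they close (so a half turn about z gives the same grasp; the last joint's range is limited). The gripper opens to 85 mm and grips with 20 to 120 N. Pads are 22 mm wide; open, the fingers measure 114 mm over their backs; the gripper's body (76 mm by 85 mm) begins 54 mm behind the grasp point. The pads swing forward as they close: fully open they stand 13 mm farther back than shut.
Start: joints at [1.083, 0.527, 1.433, -0, 1.181, -0.178], TCP at [0.191, 0.595, 0.245] pointing down, gripper open.
Joint ranges: [-3.08, 3.08], [-0.75, 2.2], [0.22, 2.44], [-1.43, 4.57], [0, 2.65], [-2.85, 2.85]. Speed limits (rad/s): [2.79, 2.79, 3.14, 3.14, 3.14, 3.14].

INTERFACE

Orientations are given as a unit quaternion [x, y, z, w].
In Python, from station import manip gives the robot as it stands.
- The arm moves only by the tool drive_tool, never from a script. Its argument "plan" is a list of rows, each a list of 7 numbers: the shift along the tool's x, y, z in m, then the turn, a rotation vector about the tool's x, y, z in degrees, then the opening, from -1 (shut) to 1 (fully open). In form: [[x, y, z, wx, wy, wz, gripper], ...]. A call has 1 to 10 rows; each row shifts and turns the commanded pose from where the row before left it, along the tool's axes as they then stand; what a row does not reach is not made up. A row lasts 1/10 s, in which the tool goes at most 50 mm and 8.59 degrees, less where a joint would pass 70% of its speed; a pose out of reach is approached as far as the arm can. A call is refused whole if a number of a shift passes 0.05 or a number of a turn 8.59, either way. A call with a gripper value outside its range is refused whole. The fingers move at their own pace and stop on an object; "newtons" is the grip in N (left out, the last holds). Time passes only in rows, so rows that do not move let the fingers close. It gives the time, the measured TCP pose, the force, the opening and the grip force at its end, in the units of the state.
- manip.sense(): the state, without advancing time (a new reading comes with each control period).
- manip.snapshot(name): name is "scene" or "top" or "wrist"; returns a dict with "image" (384x512x3 uint8, red, green, blue), "z_map" (384x512 float32, m along the optical axis (not along the pixel's ray), 0 where there is no reading), "fov_y" (degrees; the focal length in pixels is half the picture's height over the tangent of half this angle, whatever the lens; pixels are square), "cx", "cy" (the principal point, pixels), "extrinsics" (4x4, takes a point from camera to world coordinates); the wrist camera has in their place "mount" (4x4, takes a point from camera to tool coordinates, whose origin is the TCP and whose axes are the flange's). Camera axes: x right, y up, looking along -z (the intrinsics and any distortion apply to the point x, -y, -z); pixel columns grow to the right and rows downward; lengths in m; the calibration is good to about 2 mm. A picture is of the moment at which its call begins: read the wrist's pose just before it.
- manip.sign_off(): hands the job in; it is judged then, once.
The state is a dict: "t": time; "q": joint angles; "qd": joint speeds; "tau": joint torques, N m; "tcp_pos": TCP position; "tool_rot": TCP orientation; "force": force on the tool from outside, world axes, zero at the start; "ft_torque": the same for the moment, N m; "finger_gap": opening from 0.0 (shut) to 1.0 (fully open); "gripper_force": force on a finger pad.
Only numpy, scipy, OpenCV 4.12 (cv2) and the standard library are available. Lean on these libraries where they do the work, as an engineer would, in place of code of your own. Each camera call takes 0.05 s, during which the arm holds its last target. There are 200 camera calls.

## Working session

There is one attempt and no reset: what is moved stays moved. The work goes in short steps, Python scripts to look and compute and a tool call to move; the robot and the scene stay as the last step left them, time stands still between calls to the robot, and variables do not carry over. Pictures are saved under pics/ and viewed, at most 10 in all, crops included, and the job is handed in when it is done.

Besides the shell and the picture viewer there is one more tool, called after "Emit:" as a command line: name --pt "numbers of a row" for each row, then --argument value for the rest. drive_tool: Moves the arm, as the interface text tells. Its arguments: {"type":"object","properties":{"plan":{"type":"array"},"newtons":{"type":"number"}},"required":["plan"]}

```bash
mkdir -p pics; ls
python3 - <<'E'
from station import manip
import cv2,numpy as np
print(manip.finger_overhang); s=manip.sense(); print(s)
ims=[]
for n in("scene","top"):
    d=manip.snapshot(n); np.savez(f'{n}0.npz',**d); print(n,[(k,np.round(d[k],4).tolist()) for k in d if k not in('image','z_map')], (d['z_map']>0).mean())
    cv2.imwrite(f'pics/{n}0.png',d['image'][:,:,::-1])
E
```

```text
pics
0.014
{'t': 0.0, 'q': array([ 1.08250695e+00,  5.28478012e-01,  1.43391118e+00, -1.12441312e-05,
        1.18143722e+00, -1.78491198e-01]), 'qd': array([-0.00210951,  0.0007978 ,  0.00010761,  0.00059958, -0.00092366,
        0.00014029]), 'tau': array([ 2.08414560e-03, -4.42345369e+01, -1.78031981e+01, -1.08326515e-04,
        8.18435918e-03, -6.79947490e-06]), 'tcp_pos': array([0.19017637, 0.59462661, 0.24432351]), 'tool_rot': array([ 1.54278186e-01,  9.88026818e-01, -1.05708612e-03, -3.60585423e-04]), 'force': array([ 0.10674956, -0.15490334, -0.02808466]), 'ft_torque': array([ 0.04138669, -0.00679036, -0.0117311 ]), 'gripper_force': 0.0, 'finger_gap': 1.0013103399595396}
scene [('fov_y', 44.1763), ('cx', 254.4376), ('cy', 191.0738), ('extrinsics', [[0.5527, 0.5011, -0.666, -0.494], [-0.8331, 0.3519, -0.4267, -0.7823], [0.0206, 0.7906, 0.6119, 1.0712], [0.0, 0.0, 0.0, 1.0]])] 0.996063232421875
top [('fov_y', 42.7641), ('cx', 249.628), ('cy', 200.2152), ('extrinsics', [[-0.0109, 0.9892, -0.1463, 0.3318], [-0.9999, -0.0115, -0.0028, -0.0867], [-0.0045, 0.1462, 0.9892, 1.603], [0.0, 0.0, 0.0, 1.0]])] 0.9959309895833334
```

View pics/scene0.png

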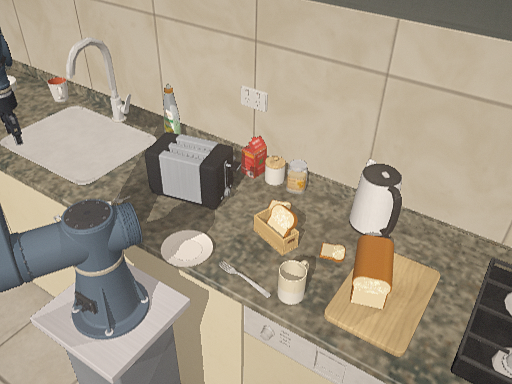

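View pics/top0.png

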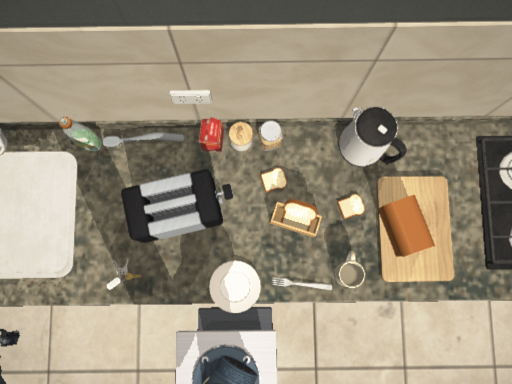

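The scene view shows the toaster at about (190,168) and the tray with the leaning slice at about (278,225). The mug is near (292,282). In the top view the toaster is centred at about (172,207), with its lever at (227,191). The tray is at (296,218), with the slice leaning towards the back wall and two loose small slices as decoys at (273,180) and (351,206). Jar, pot and tea box are at the back, at (271,134), (240,135) and (210,134).

```bash
cat > h.py <<'E'
import numpy as np,cv2
from scipy.spatial.transform import Rotation as R
def cloud(d,T=None):
    z=d['z_map'];H,W=z.shape;f=H/2/np.tan(np.radians(float(d['fov_y']))/2)
    u,v=np.meshgrid(np.arange(W),np.arange(H))
    p=np.stack([(u-d['cx'])/f*z,-(v-d['cy'])/f*z,-z],-1)
    T=d['extrinsics'] if T is None else T
    return p@T[:3,:3].T+T[:3,3]
def rect(P):
    c,s,a=cv2.minAreaRect(P[:,:2].astype(np.float32)*1000)
    return np.round(c,1),np.round(s,1),round(a,2)
E
python3 - <<'E'
from h import *
for n in('scene','top'):
    d=dict(np.load(n+'0.npz'));P=cloud(d);im=d['image'].astype(int);ok=d['z_map']>0
    hsv=cv2.cvtColor(d['image'],cv2.COLOR_RGB2HSV)
    print(n,'table z',np.median(P[ok&(abs(P[...,2])<.03)][:,2]))
    u0,v0,u1,v1=(140,120,240,215) if n=='scene' else (115,160,240,250)
    m=np.zeros_like(ok);m[v0:v1,u0:u1]=1
    t=m&ok&(abs(P[...,2]-.188)<.012); Q=P[t];print('toaster top',rect(Q),np.median(Q[:,2]),len(Q))
    l=m&ok&(P[...,2]>.14)&(P[...,2]<.18); 
    u0,v0,u1,v1=(245,195,305,255) if n=='scene' else (265,195,328,242)
    m=np.zeros_like(ok);m[v0:v1,u0:u1]=1
    t=m&ok&(abs(P[...,2]-.065)<.006);Q=P[t];print('rim',rect(Q),len(Q))
    t=m&ok&(P[...,2]>.072);Q=P[t];print('slice',rect(Q),len(Q),Q[:,2].max(), Q[Q[:,2]>.09].mean(0),'near-top')
    t=m&ok&(P[...,2]>.03);Q=P[t];print('tray+',rect(Q))
    if n=='top':
        m=np.zeros_like(ok);m[183:202,220:236]=1
        Q=P[m&ok&(P[...,2]>.15)];print('lever',rect(Q),np.median(Q[:,2]),len(Q))
        for nm,(a,b,c,e) in dict(mug=(335,250,368,290),jar=(258,120,285,150),pot=(228,120,254,152),tea=(198,115,225,152),board=(375,170,460,285),kettle=(335,100,410,170),fork=(270,272,335,295)).items():
            m=np.zeros_like(ok);m[b:e,a:c]=1;Q=P[m&ok&(P[...,2]>.03)]
            if len(Q):print(nm,rect(Q),Q[:,2].max())
    s=2 if 0 else 1
d=dict(np.load('top0.npz'))['image'][:,:,::-1][155:250,110:345]
d2=dict(np.load('scene0.npz'))['image'][:,:,::-1][125:260,140:320]
a=cv2.resize(d,(790,320),interpolation=3);b=cv2.resize(d2,(372,279),interpolation=3)
o=np.zeros((600,790,3),np.uint8);o[:320]=a;o[321:600,:372]=b;cv2.imwrite('pics/c1.png',o)
E
```

```text
scene table z -0.00016652676173889436
toaster top (array([534.7, 146.7]), array([166. , 269.4]), 12.07) 0.18752756303873325 1924
rim (array([ 497.7, -230.2]), array([154.7,  72.2]), 72.58) 293
slice (array([ 528.2, -242.2]), array([106. ,  42.9]), 72.58) 386 0.11062938734958505 [ 0.529974   -0.24770054  0.09871013] near-top
tray+ (array([ 506.5, -233.6]), array([154.5,  88.6]), 69.82)
top table z -0.0006361401660213151
toaster top (array([534.1, 151.5]), array([158.3, 271.7]), 12.9) 0.1876843708091427 3965
rim (array([ 499. , -227.4]), array([149.8,  66.7]), 71.02) 261
slice (array([ 527.6, -240.8]), array([103.4,  40.8]), 71.95) 406 0.11561521385876072 [ 0.53426988 -0.24276094  0.09942085] near-top
tray+ (array([ 507.9, -230.1]), array([150.9,  85.3]), 71.01)
lever (array([570.9, -11.8]), array([45.3, 36.6]), 11.98) 0.16518777844839416 145
mug (array([ 335.9, -383.4]), array([103.5,  79.7]), 21.7) 0.10818581287299445
jar (array([ 781.8, -154.7]), array([85.7, 94.5]), 89.05) 0.11663973822101559
pot (array([782.1, -54.2]), array([82.8, 95.1]), 89.18) 0.1089645984315959
tea (array([786. ,  46.9]), array([ 87.2, 103.4]), 81.73) 0.15532871687150895
board (array([ 459.6, -599.9]), array([314.2, 214.8]), 4.53) 0.1463780497113636
kettle (array([ 752.4, -473.9]), array([164., 274.]), 0.22) 0.22463052894117586
```

View pics/c1.png

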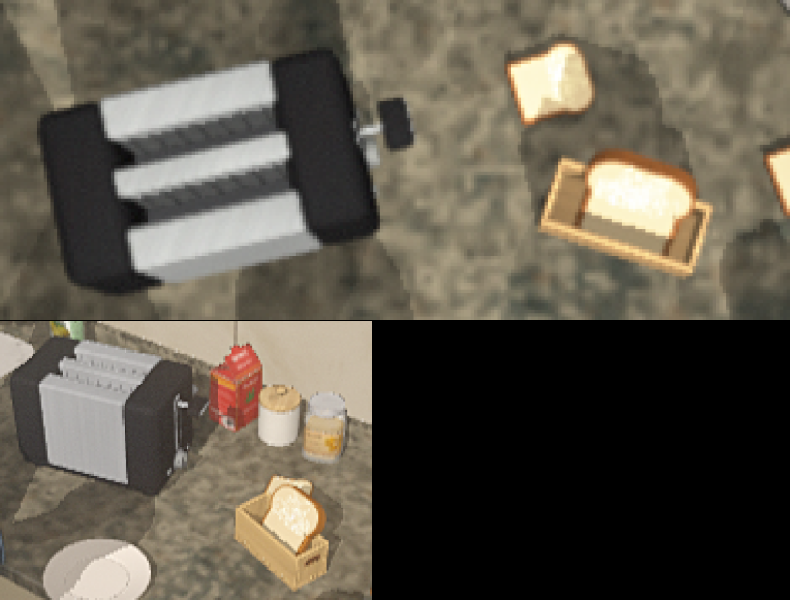

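```bash
cat >> h.py <<'E'
from scipy.linalg import logm,expm
def mat(p,Rm):
    T=np.eye(4);T[:3,:3]=Rm;T[:3,3]=p;return T
def cur(s): return mat(s['tcp_pos'],R.from_quat(s['tool_rot']).as_matrix())
def tool(az,tilt=0):   # az (deg): azimuth of tool y; tilt: fingers lean so the gripper body goes outward along az
    a=np.radians(az);y=np.array([np.cos(a),np.sin(a),0]);z=np.array([0,0,-1.]);x=np.cross(y,z)
    return R.from_rotvec(-np.radians(tilt)*x).as_matrix()@np.stack([x,y,z],1)
def rowT(r): return mat(r[:3],R.from_rotvec(np.radians(r[3:6])).as_matrix())
def plan(T0,T1,n=None):
    D=np.linalg.inv(T0)@T1
    ang=np.degrees(R.from_matrix(D[:3,:3]).magnitude())
    if n is None: n=max(int(np.ceil(np.linalg.norm(D[:3,3])/.035)),int(np.ceil(ang/6)),1)
    E=expm(logm(D).real/n)
    row=np.r_[np.round(E[:3,3],4),np.round(R.from_matrix(E[:3,:3]).as_rotvec(degrees=True),2)]
    T=T0.copy();tr=[]
    for i in range(n):
        T=T@rowT(row);tr.append(T[:3,3].copy())
    tr=np.array(tr);print('n',n,'row',row.tolist(),'end',T[:3,3].round(4),'want',T1[:3,3].round(4),'rmin/max',np.hypot(tr[:,0],tr[:,1]).min().round(3),np.hypot(tr[:,0],tr[:,1]).max().round(3),'zmin',tr[:,2].min().round(3))
    return row,T
E
python3 - <<'E'
from h import *
from station import manip
s=manip.sense();T0=cur(s)
print(tool(-19,35).round(2), tool(72.2).round(2), T0.round(2))
d=manip.snapshot('wrist');print(d['mount'].round(3),d['fov_y'])
T1=mat([.50,.15,.40],tool(13))
plan(T0,T1,18)
E
```

```text
[[ 0.33  0.77  0.54]
 [ 0.95 -0.27 -0.19]
 [ 0.    0.57 -0.82]] [[-0.95  0.31  0.  ]
 [ 0.31  0.95  0.  ]
 [ 0.    0.   -1.  ]] [[-0.95  0.3  -0.    0.19]
 [ 0.3   0.95 -0.    0.59]
 [ 0.   -0.   -1.    0.24]
 [ 0.    0.    0.    1.  ]]
[[ 0.002  0.945  0.326  0.084]
 [ 1.    -0.001 -0.001  0.001]
 [-0.001  0.326 -0.945 -0.128]
 [ 0.     0.     0.     1.   ]] 60.09605470560244
n 18 row [-0.0311, -0.0052, -0.0086, -0.01, 0.0, 3.29] end [0.4999 0.1491 0.3993] want [0.5  0.15 0.4 ] rmin/max 0.522 0.62 zmin 0.253
```

Emit:
drive_tool --pt "-0.031 -0.005 -0.009 0 0 3.3 1" --pt "-0.031 -0.005 -0.009 0 0 3.3 1" --pt "-0.031 -0.005 -0.009 0 0 3.3 1" --pt "-0.031 -0.005 -0.009 0 0 3.3 1" --pt "-0.031 -0.005 -0.009 0 0 3.3 1" --pt "-0.031 -0.005 -0.009 0 0 3.3 1" --pt "-0.031 -0.005 -0.009 0 0 3.3 1" --pt "-0.031 -0.005 -0.009 0 0 3.3 1" --pt "-0.031 -0.005 -0.009 0 0 3.3 1"

```text
t: 1.05
tcp_pos: [0.405, 0.4141, 0.3263]
tool_rot: [0.403, 0.915, -0.0, -0.0]
force: [-0.1, 0.3, 0.1]
finger_gap: 1.001
gripper_force: 0.0
```

Emit:
drive_tool --pt "-0.031 -0.005 -0.009 0 0 3.3 1" --pt "-0.031 -0.005 -0.009 0 0 3.3 1" --pt "-0.031 -0.005 -0.009 0 0 3.3 1" --pt "-0.031 -0.005 -0.009 0 0 3.3 1" --pt "-0.031 -0.005 -0.009 0 0 3.3 1" --pt "-0.031 -0.005 -0.009 0 0 3.3 1" --pt "-0.031 -0.005 -0.009 0 0 3.3 1" --pt "-0.031 -0.005 -0.009 0 0 3.3 1" --pt "-0.031 -0.005 -0.009 0 0 3.3 1" --pt "0 0 0 0 0 0 1"

```text
t: 2.05
tcp_pos: [0.5018, 0.1498, 0.4083]
tool_rot: [0.626, 0.78, 0.0, 0.001]
force: [0.2, 1.1, 0.0]
finger_gap: 1.006
gripper_force: 0.0
```

```bash
sed -i 's/from_rotvec(-np.radians(tilt)/from_rotvec(np.radians(tilt)/' h.py
python3 - <<'E'
from h import *
from station import manip
s=manip.sense();T0=cur(s);d=manip.snapshot('wrist');np.savez('w1.npz',T=T0,**d)
P=cloud(d,T0@d['mount']);ok=d['z_map']>0
print(T0.round(3),tool(-19,35)[:,2])
cv2.imwrite('pics/w1.png',d['image'][:,:,::-1])
Q=P[ok&(abs(P[...,2]-.188)<.008)&(P[...,1]>0.01)&(P[...,0]<.68)];print(rect(Q),np.median(Q[:,2]))
ex=np.array([.946,-.326]);c=np.array([.545,-.25])
T1=mat([.57,-.255,.25],tool(-19,35))
plan(T0,T1,16)
E
```

```text
[[-0.217  0.976  0.002  0.502]
 [ 0.976  0.217 -0.001  0.15 ]
 [-0.002  0.002 -1.     0.408]
 [ 0.     0.     0.     1.   ]] [-0.54232718  0.18673822 -0.81915204]
(array([536. , 154.4]), array([156.6, 267.5]), 12.7) 0.18930823616246656
n 16 row [-0.026, 0.0078, 0.0074, 2.14, 0.61, 1.91] end [ 0.5701 -0.2554  0.2505] want [ 0.57  -0.255  0.25 ] rmin/max 0.53 0.625 zmin 0.25
```

View pics/w1.png

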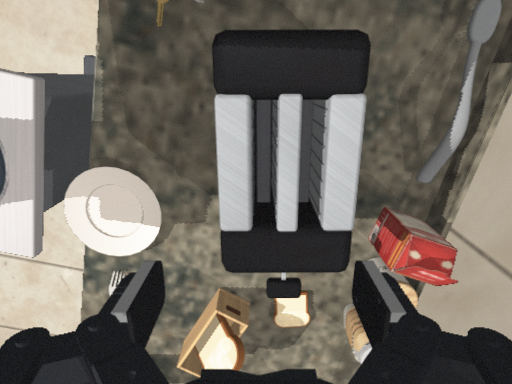

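The wrist view shows the toaster in line with the tool. Its slots are at columns 255-275 and 302-325, rows 95-230, and the lever knob is at (284,288). The tray and slice are at the lower left, around (218,335).

Emit:
drive_tool --pt "-0.026 0.008 0.0075 2.1 0.6 1.9 1" --pt "-0.026 0.008 0.0075 2.1 0.6 1.9 1" --pt "-0.026 0.008 0.0075 2.1 0.6 1.9 1" --pt "-0.026 0.008 0.0075 2.1 0.6 1.9 1" --pt "-0.026 0.008 0.0075 2.1 0.6 1.9 1" --pt "-0.026 0.008 0.0075 2.1 0.6 1.9 1" --pt "-0.026 0.008 0.0075 2.1 0.6 1.9 1" --pt "-0.026 0.008 0.0075 2.1 0.6 1.9 1"

```text
t: 2.9
tcp_pos: [0.5776, -0.0447, 0.3332]
tool_rot: [0.713, 0.684, -0.088, -0.125]
force: [0.4, -0.5, 0.4]
finger_gap: 0.997
gripper_force: 0.0
```

Emit:
drive_tool --pt "-0.026 0.008 0.0075 2.1 0.6 1.9 1" --pt "-0.026 0.008 0.0075 2.1 0.6 1.9 1" --pt "-0.026 0.008 0.0075 2.1 0.6 1.9 1" --pt "-0.026 0.008 0.0075 2.1 0.6 1.9 1" --pt "-0.026 0.008 0.0075 2.1 0.6 1.9 1" --pt "-0.026 0.008 0.0075 2.1 0.6 1.9 1" --pt "-0.026 0.008 0.0075 2.1 0.6 1.9 1" --pt "-0.026 0.008 0.0075 2.1 0.6 1.9 1" --pt "0 0 0 0 0 0 1"

```text
t: 3.8
tcp_pos: [0.5738, -0.2539, 0.2426]
tool_rot: [0.775, 0.556, -0.173, -0.244]
force: [-0.6, 0.9, -0.0]
finger_gap: 1.002
gripper_force: 0.0
```

Run:
```python
from h import *
from station import manip
s=manip.sense();T0=cur(s);d=manip.snapshot('wrist');np.savez('w2.npz',T=T0,**d)
print(T0.round(3),s['q'].round(2))
cv2.imwrite('pics/w2.png',d['image'][:,:,::-1])
# slots in toaster frame from w1 and top
for n in('w1','top0'):
    e=dict(np.load(n+'.npz'));P=cloud(e,e['T']@e['mount'] if 'T' in e else None).reshape(-1,3)
    a=np.radians(12.8);q=(P[:,:2]-[.535,.152])@np.array([[np.cos(a),-np.sin(a)],[np.sin(a),np.cos(a)]])
    m=(abs(q[:,1])<.05)&(abs(q[:,0])<.1)
    top=m&(abs(P[:,2]-.1885)<.006)
    h,ed=np.histogram(q[top,0],np.arange(-.09,.0901,.003));print(n,dict(zip((ed[:-1]*1000).round().astype(int).tolist(),h.tolist())))
    k=(abs(q[:,0])<.04)&(q[:,1]<-.14)&(q[:,1]>-.2)&(P[:,2]>.155)&(P[:,2]<.185);print('knob',rect(P[k]),np.median(P[k][:,2]))
    for sgn in(-1,1):   # toaster end faces near the top
        t=(abs(P[:,2]-.187)<.006)&(abs(q[:,0])<.05)&(sgn*q[:,1]>.1)&(sgn*q[:,1]<.145);print('end',sgn,np.percentile(sgn*q[t,1],99))
# tray/slice
for n in('w2','top0','scene0'):
    e=dict(np.load(n+'.npz'));P=cloud(e,e['T']@e['mount'] if 'T' in e else None).reshape(-1,3)
    P=P[(abs(P[:,0]-.51)<.14)&(abs(P[:,1]+.235)<.14)]
    a=np.radians(-18.5);M=np.array([[np.cos(a),-np.sin(a)],[np.sin(a),np.cos(a)]])
    rim=P[abs(P[:,2]-.064)<.005];sl=P[(P[:,2]>.078)&(P[:,2]<.13)]
    sl=sl[((sl[:,:2]-[.498,-.228])@M)[:,0]<.08]
    print(n,'rim',rect(rim),'slice',rect(sl),sl[:,2].max(),len(sl))
    q=(sl[:,:2]-[.498,-.228])@M
    hi=sl[:,2]>np.percentile(sl[:,2],95);print(' y ext',np.percentile(q[:,1],[1,99]),'top xyz',q[hi].mean(0),sl[hi].mean(0))
    c=sl-np.median(sl,0); c=c[np.linalg.norm(c,axis=1)<.05];u,S,V=np.linalg.svd(c-c.mean(0),full_matrices=False);print(' normal',V[2].round(3),'rms',S[2]/len(c)**.5,'ctr',sl.mean(0).round(4))
```

```text
[[ 0.321  0.778 -0.54   0.574]
 [ 0.947 -0.262  0.185 -0.254]
 [ 0.003 -0.571 -0.821  0.243]
 [ 0.     0.     0.     1.   ]] [-0.54  0.81  1.   -0.13  1.93 -0.22]
w1 {-90: 0, -87: 0, -84: 0, -81: 0, -78: 93, -75: 237, -72: 241, -69: 249, -66: 254, -63: 248, -60: 248, -57: 255, -54: 249, -51: 250, -48: 255, -45: 253, -42: 243, -39: 41, -36: 0, -33: 0, -30: 0, -27: 0, -24: 0, -21: 0, -18: 0, -15: 0, -12: 160, -9: 259, -6: 252, -3: 245, 0: 254, 3: 254, 6: 244, 9: 246, 12: 83, 15: 0, 18: 0, 21: 0, 24: 0, 27: 0, 30: 0, 33: 0, 36: 0, 39: 84, 42: 320, 45: 260, 48: 256, 51: 250, 54: 241, 57: 256, 60: 244, 63: 251, 66: 254, 69: 252, 72: 236, 75: 194, 78: 29, 81: 0, 84: 0, 87: 0}
knob (array([573.5,  -8.7]), array([45.3, 35. ]), 12.22) 0.16653688058762806
end -1 0.1310328347427991
end 1 0.13470525511523654
top0 {-90: 0, -87: 0, -84: 0, -81: 12, -78: 32, -75: 36, -72: 37, -69: 32, -66: 37, -63: 29, -60: 34, -57: 35, -54: 32, -51: 31, -48: 27, -45: 31, -42: 8, -39: 0, -36: 0, -33: 0, -30: 0, -27: 0, -24: 0, -21: 0, -18: 0, -15: 19, -12: 35, -9: 35, -6: 34, -3: 33, 0: 36, 3: 31, 6: 30, 9: 15, 12:
[... 645 characters left out ...]
.236   0.0988]
top0 rim (array([ 499. , -227.4]), array([149.8,  66.7]), 71.02) slice (array([ 529.6, -241.4]), array([103.4,  36.6]), 72.82) 0.11561521385876072 350
 y ext [-0.05226574  0.04723992] top xyz [ 0.04098206 -0.00787122] [ 0.53436668 -0.24846827  0.10900448]
 normal [-0.628  0.218  0.747] rms 0.004318233387206852 ctr [ 0.5297 -0.2412  0.0943]
scene0 rim (array([ 497.7, -230.2]), array([154.7,  72.2]), 72.58) slice (array([ 529.6, -243.1]), array([105.9,  38.6]), 69.82) 0.11062938734958505 324
 y ext [-0.05582385  0.04481487] top xyz [ 0.04057379 -0.01212569] [ 0.53262955 -0.25237334  0.1073307 ]
 normal [ 0.695 -0.205 -0.69 ] rms 0.003851954347322557 ctr [ 0.5255 -0.2473  0.0929]
```

View pics/w2.png

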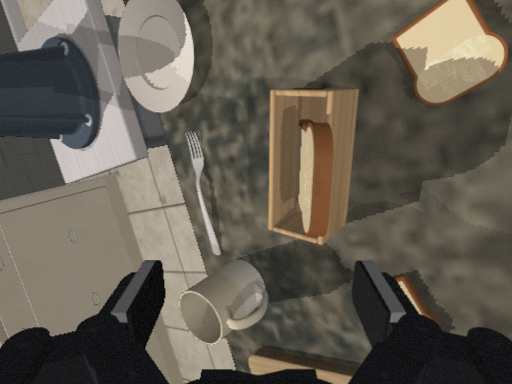

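The wrist view shows the slice edge-on (crust at columns 300-332, rows 120-237), leaning over the tray's right, far wall (columns 270-358). The tray corners and the slice's top edge agree with the 35° lean model to about 1 mm.

Run:
```python
from h import *
from station import manip
T0=cur(manip.sense())
Rg=tool(-18.6,35);g=np.array([.5325,-.2389,.0873])
T1=mat(g-Rg[:,2]*.06,Rg)
r,Te=plan(T0,T1,5)
plan(Te,mat(g,Rg),4)
```

```text
n 5 row [-0.0002, 0.0108, 0.0187, 0.05, -0.04, 0.02] end [ 0.5654 -0.2498  0.1364] want [ 0.5651 -0.2499  0.1364] rmin/max 0.618 0.625 zmin 0.136
n 4 row [-0.0, -0.0001, 0.015, -0.0, -0.0, 0.0] end [ 0.5325 -0.2387  0.0875] want [ 0.5325 -0.2389  0.0873] rmin/max 0.584 0.61 zmin 0.088
```

Emit:
drive_tool --pt "0 0.011 0.019 0 0 0 1" --pt "0 0.011 0.019 0 0 0 1" --pt "0 0.011 0.019 0 0 0 1" --pt "0 0.011 0.018 0 0 0 1" --pt "-0.001 0.01 0.018 0.2 -0.2 0.1 1" --pt "0 0 0 0 0 0 1" --pt "0 0 0 0 0 0 1"

```text
t: 4.55
tcp_pos: [0.5673, -0.2484, 0.14]
tool_rot: [0.774, 0.558, -0.175, -0.242]
force: [-0.5, 0.0, 0.3]
finger_gap: 1.0
gripper_force: 0.0
```

Run:
```python
from h import *
from station import manip
s=manip.sense();T0=cur(s);d=manip.snapshot('wrist');np.savez('w3.npz',T=T0,**d)
Rg=tool(-18.6,35);g=np.array([.5325,-.2389,.0873])
plan(T0,mat(g,Rg),4)
P=cloud(d,T0@d['mount']).reshape(-1,3)
P=P[(abs(P[:,0]-.51)<.14)&(abs(P[:,1]+.235)<.14)]
a=np.radians(-18.6);M=np.array([[np.cos(a),-np.sin(a)],[np.sin(a),np.cos(a)]])
q=(P[:,:2]-[.5012,-.2267])@M
print('rim',rect(P[abs(P[:,2]-.064)<.005]))
m=(P[:,2]>.085)&(P[:,2]<.13)&(q[:,0]<.07)&(q[:,0]>0)&(abs(q[:,1])<.06)
print(rect(P[m]),m.sum(),np.percentile(P[m,2],[50,95,100]))
u=np.array([np.sin(np.radians(35)),np.cos(np.radians(35))])
c=m&(abs(q[:,1])<.018);X=np.c_[q[c,0]+.0204,P[c,2]-.0103]
s_=X@u;n_=X@np.array([u[1],-u[0]])
print('s',np.percentile(s_,[5,50,95,99]),'n of top crust',np.percentile(n_[s_>.11],[2,50,98]))
print('y',np.percentile(q[m,1],[1,99]))
cv2.imwrite('pics/w3.png',d['image'][:,:,::-1])
```

```text
n 4 row [-0.0005, 0.0001, 0.016, 0.07, 0.03, 0.03] end [ 0.5322 -0.2389  0.0872] want [ 0.5325 -0.2389  0.0873] rmin/max 0.583 0.61 zmin 0.087
rim (array([ 501.3, -226.9]), array([150.3,  66.9]), 71.38)
(array([ 540.1, -239.2]), array([98.7, 25.7]), 77.99) 4115 [0.10183077 0.10697634 0.10903687]
s [0.11140566 0.11393345 0.11488494 0.11530702] n of top crust [-0.00732112  0.00024472  0.00776333]
y [-0.04569322  0.04695652]
```

View pics/w3.png

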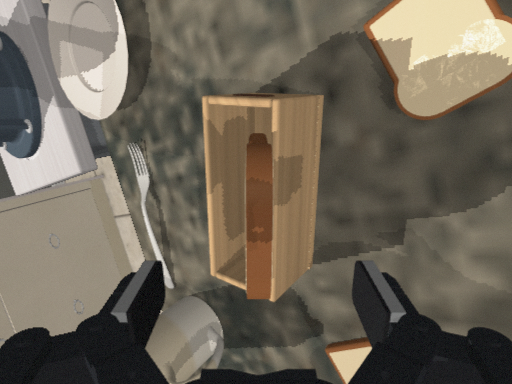

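The slice is exactly edge-on and centred between the open fingers (crust at columns 246-272), and the fit to the model is under 1 mm. I'm advancing along the slice and closing.

Emit:
drive_tool --pt "0 0 0.016 0 0 0 1" --pt "0 0 0.016 0 0 0 1" --pt "0 0 0.016 0 0 0 1" --pt "0 0 0.016 0 0 0 1" --pt "0 0 0 0 0 0 1" --pt "0 0 0 0 0 0 1" --newtons 25

```text
t: 5.2
tcp_pos: [0.5332, -0.2387, 0.0882]
tool_rot: [0.775, 0.558, -0.174, -0.241]
force: [0.6, -0.4, 0.2]
finger_gap: 1.0
gripper_force: 0.0
```

Emit:
drive_tool --pt "0 0 0 0 0 0 -1" --pt "0 0 0 0 0 0 -1" --pt "0 0 0 0 0 0 -1" --pt "0 0 0 0 0 0 -1" --pt "0 0 0 0 0 0 -1" --pt "0 0 0 0 0 0 -1" --pt "0 0 0 0 0 0 -1" --pt "0 0 0 0 0 0 -1" --pt "0 0 0 0 0 0 -1" --pt "0 0 0 0 0 0 -1"

```text
t: 6.2
tcp_pos: [0.5319, -0.2384, 0.0872]
tool_rot: [0.775, 0.557, -0.175, -0.242]
force: [-0.4, 0.4, 4.6]
finger_gap: 0.174
gripper_force: 30.1
```

Emit:
drive_tool --pt "0 -0.001 -0.005 0 0 0 -1" --pt "0 -0.001 -0.01 0 0 0 -1" --pt "0 -0.001 -0.015 0 0 0 -1" --pt "0 0 -0.02 0 0 0 -1" --pt "0 0 -0.02 0 0 0 -1" --pt "0 0 -0.02 0 0 0 -1" --pt "0 0 -0.02 0 0 0 -1" --pt "0 0 -0.02 0 0 0 -1" --pt "0 0 0 0 0 0 -1" --pt "0 0 0 0 0 0 -1"

```text
t: 7.2
tcp_pos: [0.6003, -0.261, 0.1953]
tool_rot: [0.775, 0.557, -0.174, -0.241]
force: [-0.7, -0.4, -0.5]
finger_gap: 0.176
gripper_force: 29.8
```

Run:
```python
from h import *
from station import manip
s=manip.sense();T0=cur(s);print(s['force'],T0[:3,3],s['q'].round(2))
im=[]
d=manip.snapshot('wrist');np.savez('w4.npz',T=T0,**d);e=manip.snapshot('scene');np.savez('scene1.npz',**e)
t=cv2.resize(e['image'][140:300,180:360],(432,384),interpolation=3)
cv2.imwrite('pics/w4.png',cv2.resize(np.hstack([d['image'],t])[:,:,::-1],(800,325)))
# slice as seen in the tool frame: points near tool axis
P=cloud(d,d['mount']).reshape(-1,3)
m=(abs(P[:,0])<.07)&(abs(P[:,1])<.03)&(P[:,2]>-.03)&(P[:,2]<.115)
Q=P[m];print(m.sum())
for z in np.arange(-.03,.115,.015):
    k=Q[(Q[:,2]>=z)&(Q[:,2]<z+.015)]
    if len(k)>5:print(z.round(3),len(k),np.percentile(k[:,0],[1,99]).round(4),np.percentile(k[:,1],[2,50,98]).round(4))
```

```text
[-0.67001324 -0.44522535 -0.4679458 ] [ 0.60031132 -0.26102586  0.19530915] [-0.53  0.9   0.94 -0.12  1.9  -0.21]
11972
-0.03 7814 [-0.0315  0.0363] [-0.0182  0.0005  0.0189]
-0.015 2760 [0.0073 0.0479] [-0.0193  0.0005  0.0201]
0.0 910 [0.0073 0.0498] [-0.0191  0.0001  0.0199]
0.03 107 [0.0428 0.0446] [-0.0057  0.0001  0.0064]
0.045 150 [0.0408 0.0447] [-0.0068  0.0001  0.0072]
0.06 122 [0.0412 0.0447] [-0.007   0.0001  0.007 ]
0.075 102 [0.0414 0.0447] [-0.0067  0.0001  0.0072]
```

View pics/w4.png

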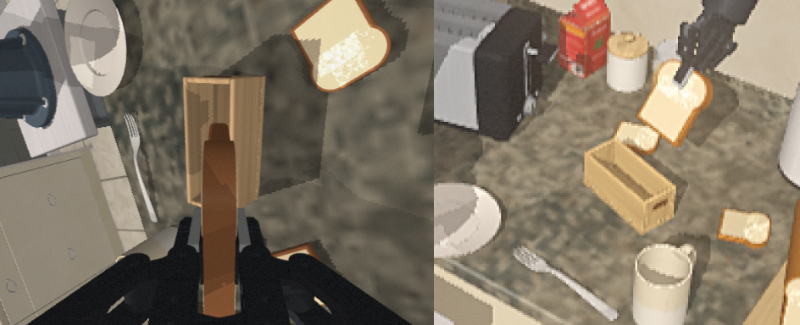

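The slice is out of the tray, held upright between the pads and aligned with the tool (lower edge at tool x ≈ +45 mm, thickness centred at y ≈ 0). The tray stayed in place. Next I'm planning the carry.

Run:
```python
from h import *
from station import manip
T0=cur(manip.sense())
T1=mat([.60,-.22,.34],tool(-18.6,0))
r,Te=plan(T0,T1,8)
T2=mat([.5089,.1497,.34],tool(12.8))
plan(Te,T2,14)
```

```text
n 8 row [0.0048, -0.0077, -0.0169, -4.36, 0.01, 0.01] end [ 0.5996 -0.2201  0.3401] want [ 0.6  -0.22  0.34] rmin/max 0.639 0.658 zmin 0.213
n 14 row [0.0262, -0.0084, 0.0, 0.0, -0.0, -2.24] end [0.5095 0.1495 0.3401] want [0.5089 0.1497 0.34  ] rmin/max 0.531 0.63 zmin 0.34
```

Emit:
drive_tool --pt "0.005 -0.008 -0.017 -4.4 0 0 -1" --pt "0.005 -0.008 -0.017 -4.4 0 0 -1" --pt "0.005 -0.008 -0.017 -4.4 0 0 -1" --pt "0.005 -0.008 -0.017 -4.4 0 0 -1" --pt "0.005 -0.008 -0.017 -4.4 0 0 -1" --pt "0.005 -0.008 -0.017 -4.4 0 0 -1" --pt "0.005 -0.008 -0.017 -4.4 0 0 -1" --pt "0.005 -0.008 -0.017 -4.4 0 0 -1"

```text
t: 8.1
tcp_pos: [0.5975, -0.2175, 0.3423]
tool_rot: [0.812, 0.584, 0.002, 0.004]
force: [-0.1, 0.5, -1.2]
finger_gap: 0.177
gripper_force: 29.7
```

Emit:
drive_tool --pt "0.026 -0.008 0 0 0 -2.2 -1" --pt "0.026 -0.008 0 0 0 -2.2 -1" --pt "0.026 -0.008 0 0 0 -2.2 -1" --pt "0.026 -0.008 0 0 0 -2.2 -1" --pt "0.026 -0.008 0 0 0 -2.2 -1" --pt "0.026 -0.008 0 0 0 -2.2 -1" --pt "0.026 -0.008 0 0 0 -2.2 -1"

```text
t: 8.8
tcp_pos: [0.5799, -0.0278, 0.3405]
tool_rot: [0.726, 0.688, 0.001, 0.003]
force: [0.1, 0.2, -1.0]
finger_gap: 0.172
gripper_force: 29.7
```

Emit:
drive_tool --pt "0.026 -0.008 0 0 0 -2.2 -1" --pt "0.026 -0.008 0 0 0 -2.2 -1" --pt "0.026 -0.008 0 0 0 -2.2 -1" --pt "0.026 -0.008 0 0 0 -2.2 -1" --pt "0.026 -0.008 0 0 0 -2.2 -1" --pt "0.026 -0.008 0 0 0 -2.2 -1" --pt "0.026 -0.008 0 0 0 -2.2 -1" --pt "0 0 0 0 0 0 -1" --pt "0 0 0 0 0 0 -1"

```text
t: 9.7
tcp_pos: [0.5136, 0.1489, 0.3398]
tool_rot: [0.627, 0.779, 0.0, 0.004]
force: [-0.0, -0.5, 0.2]
finger_gap: 0.172
gripper_force: 29.7
```

Run:
```python
from h import *
from station import manip
s=manip.sense();T0=cur(s);print(s['force'])
plan(T0,mat([.5089,.1497,.33],tool(12.8)),1)
d=manip.snapshot('wrist')
P=cloud(d,d['mount']).reshape(-1,3)
m=(abs(P[:,0])<.07)&(abs(P[:,1])<.03)&(P[:,2]>.02)&(P[:,2]<.12);Q=P[m]
for z in np.arange(.02,.12,.01):
    k=Q[(Q[:,2]>=z)&(Q[:,2]<z+.01)]
    if len(k)>5:print(z.round(3),len(k),np.percentile(k[:,0],[1,99]).round(4),np.percentile(k[:,1],[2,50,98]).round(4))
# slots seen now, in tool frame, along -y.. (band of toaster y on the visible side)
W=P@T0[:3,:3].T+T0[:3,3];t=(abs(W[:,2]-.189)<.006)&(P[:,0]>.055)&(P[:,0]<.066)&(abs(P[:,1])<.12)
h,ed=np.histogram(P[t,1],np.arange(-.06,.1201,.002));print(dict(zip((ed[:-1]*1000).round().astype(int).tolist(),h.tolist())))
cv2.imwrite('pics/w5.png',d['image'][:,:,::-1])
```

```text
[-0.03878537 -0.54875356  0.20614567]
n 1 row [0.0018, -0.0045, 0.0098, 0.27, 0.33, -0.47] end [0.5089 0.1497 0.33  ] want [0.5089 0.1497 0.33  ] rmin/max 0.53 0.53 zmin 0.33
0.03 50 [0.0436 0.0447] [-0.0048  0.0009  0.0061]
0.04 109 [0.0417 0.0447] [-0.006  -0.0001  0.0069]
0.05 99 [0.0408 0.0447] [-0.0068 -0.0001  0.0073]
0.06 81 [0.0415 0.0447] [-0.0063  0.001   0.0072]
0.07 77 [0.041  0.0448] [-0.0065 -0.0002  0.0069]
0.08 63 [0.0415 0.0449] [-0.0066  0.0004  0.0073]
0.09 6 [0.0411 0.0446] [-0.0047  0.0001  0.0074]
{-60: 0, -58: 5, -56: 22, -54: 28, -52: 33, -50: 31, -48: 33, -46: 30, -44: 34, -42: 32, -40: 34, -38: 32, -36: 32, -34: 36, -32: 27, -30: 38, -28: 28, -26: 40, -24: 27, -22: 42, -20: 28, -18: 0, -16: 0, -14: 0, -12: 0, -10: 0, -8: 0, -6: 0, -4: 0, -2: 0, 0: 0, 2: 0, 4: 0, 6: 0, 8: 2, 10: 39, 12: 27, 14: 40, 16: 28, 18: 35, 20: 32, 22: 33, 24: 35, 26: 30, 28: 38, 30: 26, 32: 24, 34: 0, 36: 0, 38: 0, 40: 0, 42: 0, 44: 0, 46: 0, 48: 0, 50: 0, 52: 0, 54: 0, 56: 0, 58: 0, 60: 12, 62: 42, 64: 36, 66: 35, 68: 37, 70: 32, 72: 34, 74: 34, 76: 34, 78: 32, 80: 35, 82: 37, 84: 32, 86: 33, 88: 32, 90: 38, 92: 30, 94: 29, 96: 25, 98: 6, 100: 0, 102: 0, 104: 0, 106: 0, 108: 0, 110: 0, 112: 0, 114: 0, 116: 0, 118: 0}
```

View pics/w5.png

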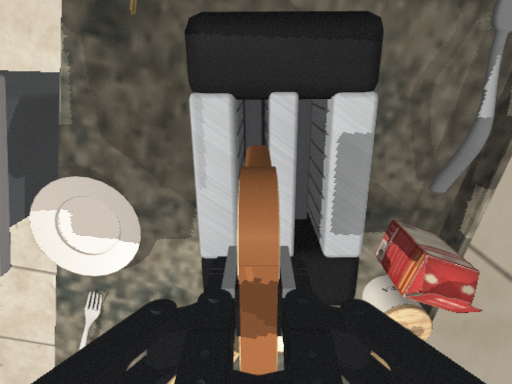

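The slice hangs over the front slot. The slot spans tool y from -18 to +9 mm, so its centre is at -4.5 mm, which matches the planned correction.

Emit:
drive_tool --pt "0.002 -0.0045 0.01 0.3 0.3 -0.5 -1" --pt "0 0 0 0 0 0 -1" --pt "0 0 0.02 0 0 0 -1" --pt "0 0 0.015 0 0 0 -1" --pt "0 0 0 0 0 0 -1" --pt "0 0 0 0 0 0 -1"

```text
t: 10.35
tcp_pos: [0.5101, 0.1492, 0.2954]
tool_rot: [0.624, 0.781, 0.0, 0.0]
force: [1.3, -1.0, -0.3]
finger_gap: 0.17
gripper_force: 29.7
```

Run:
```python
from h import *
from station import manip
s=manip.sense();T0=cur(s);print(s['force'])
plan(T0,mat([.5089,.1497,.21],tool(12.8)),1)
d=manip.snapshot('wrist')
P=cloud(d,d['mount']).reshape(-1,3)
W=P@T0[:3,:3].T+T0[:3,3]
for a,b in((.056,.064),(.064,.074)):
    t=(abs(W[:,2]-.189)<.006)&(P[:,0]>a)&(P[:,0]<b)&(abs(P[:,1])<.06)
    y=np.sort(P[t,1]);g=np.diff(y);i=np.argsort(g)[-2:];print(a,[(y[j].round(4),y[j+1].round(4)) for j in i])
t=(abs(W[:,2]-.187)<.007)&(abs(P[:,1]-.026)<.008);print('toaster y end in tool x',np.percentile(P[t,0],99))
```

```text
[ 1.30362089 -0.95061315 -0.30906032]
n 1 row [0.0008, -0.0011, 0.0854, 0.03, 0.0, -0.08] end [0.5089 0.1497 0.21  ] want [0.5089 0.1497 0.21  ] rmin/max 0.53 0.53 zmin 0.21
0.056 [(np.float64(0.0206), np.float64(0.021)), (np.float64(-0.0144), np.float64(0.0143))]
0.064 [(np.float64(-0.0031), np.float64(-0.0024)), (np.float64(-0.0003), np.float64(0.0004))]
toaster y end in tool x 0.13019163791972785
```

Emit:
drive_tool --pt "0 0 0.02 0 0 0 -1" --pt "0 0 0.02 0 0 0 -1" --pt "0 0 0.02 0 0 0 -1" --pt "0 0 0.015 0 0 0 -1" --pt "0 0 0 0 0 0 -1" --pt "0 0 0 0 0 0 -1"

```text
t: 11.0
tcp_pos: [0.5108, 0.1497, 0.2214]
tool_rot: [0.624, 0.781, 0.001, 0.001]
force: [1.5, 0.2, -0.2]
finger_gap: 0.171
gripper_force: 29.7
```

Emit:
drive_tool --pt "0 0 0.004 0 0 0 -1" --pt "0 0 0.004 0 0 0 -1" --pt "0 0 0.002 0 0 0 -1" --pt "0 0 0 0 0 0 -1" --pt "0 0 0 0 0 0 -1"

```text
t: 11.5
tcp_pos: [0.5101, 0.1497, 0.2106]
tool_rot: [0.624, 0.781, 0.001, 0.001]
force: [0.3, -0.2, -0.2]
finger_gap: 0.169
gripper_force: 29.7
```

Emit:
drive_tool --pt "0 0 0.0015 0 0 0 -1" --pt "0 0 0 0 0 0 -1" --pt "0 0 0 0 0 0 -0.4" --pt "0 0 0 0 0 0 -0.4" --pt "0 0 0 0 0 0 -0.2" --pt "0 0 0 0 0 0 0" --pt "0 0 0 0 0 0 0" --pt "0 0 0 0 0 0 0"

```text
t: 12.3
tcp_pos: [0.51, 0.1497, 0.209]
tool_rot: [0.624, 0.781, 0.0, 0.0]
force: [-0.4, 0.6, 0.4]
finger_gap: 0.499
gripper_force: 0.0
```

Emit:
drive_tool --pt "0 0 -0.01 0 0 0 0" --pt "0 0 -0.02 0 0 0 0" --pt "0 0 -0.03 0 0 0 0" --pt "0 0 -0.03 0 0 0 0" --pt "0 0 -0.03 0 0 0 0" --pt "0 0 0 0 0 0 0" --pt "0 0 0 0 0 0 0"

```text
t: 13.0
tcp_pos: [0.51, 0.1497, 0.3301]
tool_rot: [0.624, 0.781, 0.001, 0.001]
force: [-0.8, -0.2, -0.3]
finger_gap: 0.499
gripper_force: 0.0
```

Run:
```python
from h import *
from station import manip
s=manip.sense();T0=cur(s);print(s['force'],T0[:3,3],s['finger_gap'])
d=manip.snapshot('wrist');e=manip.snapshot('scene');np.savez('w6.npz',T=T0,**d)
W=cloud(d,T0@d['mount']).reshape(-1,3)
a=np.radians(12.8);q=(W[:,:2]-[.535,.152])@np.array([[np.cos(a),-np.sin(a)],[np.sin(a),np.cos(a)]])
m=(abs(q[:,0])<.06)&(abs(q[:,1])<.08)&(W[:,2]>.197)&(W[:,2]<.25)
print('slice',m.sum(),np.percentile(q[m],[1,50,99],axis=0).round(4).tolist(),'z',np.percentile(W[m,2],[5,95,99]).round(4))
k=(abs(q[:,0])<.04)&(q[:,1]<-.155)&(q[:,1]>-.2)&(W[:,2]>.1)&(W[:,2]<.185)
print('knob',k.sum(),rect(W[k]) if k.any() else '',np.median(W[k,2]),np.percentile(q[k],[1,99],axis=0))
t=cv2.resize(e['image'][110:230,130:265],(432,384),interpolation=3)
cv2.imwrite('pics/w6.png',cv2.resize(np.hstack([d['image'],t])[:,:,::-1],(800,325)))
# plan to above the lever: knob centre at toaster y -.172; press point -.178, tip wanted z .19
c,sn=np.cos(a),np.sin(a)
p=np.array([.535,.152])-.178*np.array([-sn,c]);print(p)
plan(T0,mat([*p,.30],tool(12.8)),8)
```

```text
[-0.80942741 -0.24866234 -0.34520826] [0.5099682  0.14970325 0.33006734] 0.4994000406939117
slice 2682 [[-0.0302, -0.0434], [-0.0226, 0.0125], [-0.0145, 0.0527]] z [0.2124 0.2304 0.2309]
knob 1016 (array([573.7, -11.7]), array([46.1, 26.3]), 11.97) 0.16652696377988982 [[-0.02150173 -0.18093546]
 [ 0.02319994 -0.15690501]]
[ 0.57443563 -0.02157659]
n 8 row [-0.0227, 0.0031, 0.0038, 0.02, 0.0, -0.0] end [ 0.5744 -0.0219  0.2998] want [ 0.5744 -0.0216  0.3   ] rmin/max 0.534 0.575 zmin 0.3
```

View pics/w6.png

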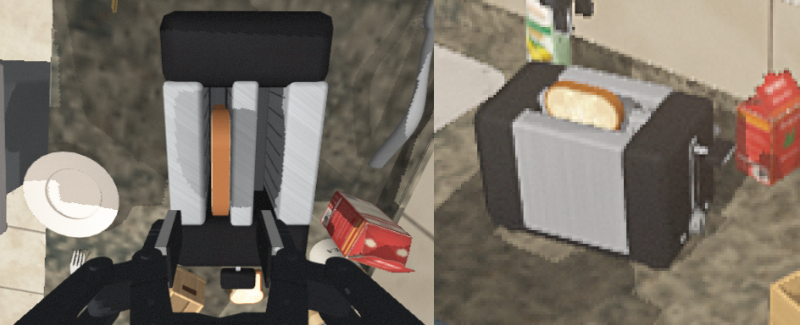

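The slice stands upright in the front slot: top at z = 0.230, x = -23 mm, y roughly -43 to +53 mm in the toaster frame. The knob is up at (0.5737, -0.0117, 0.1665). Next I shut the fingers and go above the outer part of the knob.

Emit:
drive_tool --pt "-0.022 0.003 0 0 0 0 -1" --pt "-0.022 0.003 0 0 0 0 -1" --pt "-0.022 0.003 0 0 0 0 -1" --pt "-0.022 0.003 0 0 0 0 -1" --pt "-0.022 0.003 0.01 0 0 0 -1" --pt "-0.022 0.003 0.02 0 0 0 -1" --pt "-0.022 0.003 0.03 0 0 0 -1" --pt "-0.024 0.004 0.03 0 0 0 -1" --pt "0 0 0 0 0 0 -1" --pt "0 0 0 0 0 0 -1"

```text
t: 14.1
tcp_pos: [0.5727, -0.0183, 0.2374]
tool_rot: [0.625, 0.781, -0.0, -0.002]
force: [-0.0, 1.0, -0.5]
finger_gap: -0.0
gripper_force: 0.0
```

Run:
```python
from h import *
from station import manip
s=manip.sense();T0=cur(s);print(s['force'],T0[:3,3],s['finger_gap'])
plan(T0,mat([.5743,-.0186,.20],tool(12.8)),1)
```

```text
[-0.03513545  1.00861666 -0.49693696] [ 0.57269532 -0.01834087  0.23741669] -1.8680848926973698e-05
n 1 row [-0.0007, 0.0016, 0.0374, -0.15, -0.13, -0.11] end [ 0.5743 -0.0186  0.2   ] want [ 0.5743 -0.0186  0.2   ] rmin/max 0.575 0.575 zmin 0.2
```

Emit:
drive_tool --pt "0 0.0015 0.02 0 0 0 -1" --pt "0 0 0.017 0 0 0 -1" --pt "0 0 0.01 0 0 0 -1" --pt "0 0 0.01 0 0 0 -1" --pt "0 0 0.005 0 0 0 -1" --pt "0 0 0 0 0 0 -1" --pt "0 0 0 0 0 0 -1"

```text
t: 14.8
tcp_pos: [0.5755, -0.0177, 0.1778]
tool_rot: [0.624, 0.781, 0.001, 0.001]
force: [-0.3, 2.4, 2.1]
finger_gap: 0.003
gripper_force: 1.1
```

Emit:
drive_tool --pt "0 0 0.008 0 0 0 -1" --pt "0 0 0.008 0 0 0 -1" --pt "0 0 0.008 0 0 0 -1" --pt "0 0 0.008 0 0 0 -1" --pt "0 0 0.005 0 0 0 -1" --pt "0 0 0 0 0 0 -1" --pt "0 0 0 0 0 0 -1"

```text
t: 15.5
tcp_pos: [0.576, -0.0181, 0.1401]
tool_rot: [0.624, 0.781, 0.001, 0.001]
force: [1.0, 2.6, 5.6]
finger_gap: 0.003
gripper_force: 2.6
```

Emit:
drive_tool --pt "0 0 0.004 0 0 0 -1" --pt "0 0 0.003 0 0 0 -1" --pt "0 0 0.002 0 0 0 -1" --pt "0 0 0.001 0 0 0 -1" --pt "0 0 0 0 0 0 -1" --pt "0 0 0 0 0 0 -1"

```text
t: 16.1
tcp_pos: [0.576, -0.0181, 0.1319]
tool_rot: [0.624, 0.781, 0.001, 0.001]
force: [-1.1, 1.3, 13.8]
finger_gap: -0.003
gripper_force: 6.8
```

Emit:
drive_tool --pt "0 0 0.001 0 0 0 -1" --pt "0 0 0 0 0 0 -1" --pt "0 0 0 0 0 0 -1" --pt "0 0 0 0 0 0 -1" --pt "0 0 0 0 0 0 -1" --pt "0 0 0 0 0 0 -1" --pt "0 0 0 0 0 0 -1" --pt "0 0 0 0 0 0 -1" --pt "0 0 0 0 0 0 -1" --pt "0 0 0 0 0 0 -1"

```text
t: 17.1
tcp_pos: [0.5761, -0.0182, 0.1318]
tool_rot: [0.624, 0.781, 0.001, 0.002]
force: [-1.8, 2.0, 18.2]
finger_gap: 0.001
gripper_force: 9.4
```

Run:
```python
from h import *
from station import manip
s=manip.sense();T0=cur(s);print(s['force'],T0[:3,3])
d=manip.snapshot('wrist');e=manip.snapshot('scene');g=manip.snapshot('top')
t=cv2.resize(e['image'][110:230,130:265],(432,384),interpolation=3);t2=cv2.resize(g['image'][155:250,110:245],(546,384),interpolation=3)
cv2.imwrite('pics/w7.png',cv2.resize(np.hstack([d['image'],t,t2])[:,:,::-1],(800,206)))
W=cloud(g).reshape(-1,3);a=np.radians(12.8);q=(W[:,:2]-[.535,.152])@np.array([[np.cos(a),-np.sin(a)],[np.sin(a),np.cos(a)]])
m=(abs(q[:,0]+.026)<.012)&(abs(q[:,1])<.06);print('front slot z',np.percentile(W[m,2],[5,50,95]).round(3))
```

```text
[-1.80293118  1.99393319 18.23221538] [ 0.57606675 -0.01817667  0.1318437 ]
front slot z [0.144 0.175 0.182]
```

View pics/w7.png

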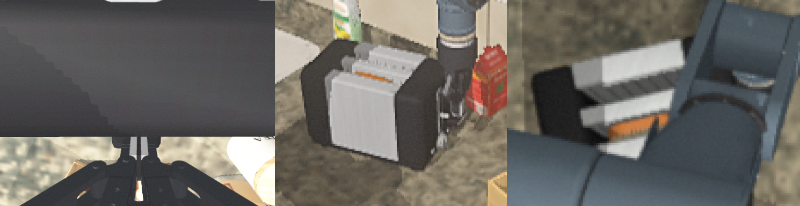

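Emit:
drive_tool --pt "0 0 0 0 0 0 -1" --pt "0 0 0 0 0 0 -1" --pt "0 0 0 0 0 0 -1" --pt "0 0 0 0 0 0 -1" --pt "0 0 0 0 0 0 -1" --pt "0 0 0 0 0 0 -1" --pt "0 0 0 0 0 0 -1" --pt "0 0 0 0 0 0 -1" --pt "0 0 0 0 0 0 -1" --pt "0 0 0 0 0 0 -1"

```text
t: 18.25
tcp_pos: [0.576, -0.0182, 0.1318]
tool_rot: [0.624, 0.781, 0.001, 0.002]
force: [-2.6, 2.5, 18.4]
finger_gap: 0.002
gripper_force: 9.4
```

Emit:
drive_tool --pt "0 0 0 0 0 0 -1" --pt "0 0 0 0 0 0 -1" --pt "0 0 0 0 0 0 -1" --pt "0 0 0 0 0 0 -1" --pt "0 0 0 0 0 0 -1" --pt "0 0 0 0 0 0 -1" --pt "0 0 0 0 0 0 -1" --pt "0 0 0 0 0 0 -1" --pt "0 0 0 0 0 0 -1" --pt "0 0 0 0 0 0 -1"

```text
t: 19.25
tcp_pos: [0.5761, -0.0182, 0.1318]
tool_rot: [0.624, 0.781, 0.001, 0.002]
force: [-2.8, 2.0, 20.0]
finger_gap: -0.002
gripper_force: 9.4
```

Emit:
drive_tool --pt "0 0 0 0 0 0 -1" --pt "0 0 0 0 0 0 -1" --pt "0 0 0 0 0 0 -1" --pt "0 0 0 0 0 0 -1" --pt "0 0 0 0 0 0 -1" --pt "0 0 0 0 0 0 -1" --pt "0 0 0 0 0 0 -1" --pt "0 0 0 0 0 0 -1" --pt "0 0 0 0 0 0 -1" --pt "0 0 0 0 0 0 -1"

```text
t: 20.25
tcp_pos: [0.576, -0.0182, 0.1318]
tool_rot: [0.624, 0.781, 0.001, 0.002]
force: [-2.4, 2.3, 18.1]
finger_gap: 0.0
gripper_force: 9.4
```

The slice's crust now sits below the slot mouth (z ≈ 0.18). The fingertips are at z = 0.118, which is the lever's full-down height, and it has been held for over 4 s at about 18 N.

```bash
python3 -c "
from station import manip
print(manip.sign_off())"
```

```text
the job is handed in; nothing more can be done
None
```

The slice stands in the toaster's front slot, and the job was handed in at about 20 s with the lever still held fully down after more than four seconds; the sign-off returned no verdict.

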